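# Fit the stirrer shaft through its two bearings into the drive coupling

## Robot

A 6-joint arm with a two-finger parallel gripper is mounted at the origin on a cart in front of the work surface, level with it; the furniture and walls round the work are solid. World frame = base frame: x ahead of the robot, y to its left, z up, the work surface at z = 0. Lengths are in m, angles in degrees, forces in N, time in s.
With the tool pointing down it reaches from about 0.25 to 0.725 m from the base axis. Payload 9.7 kg.
Tool frame: the origin (TCP) lies between the finger pads; the fingertips stand 19 mm ahead of it and the grasp point (between the pads) is the TCP; x points along the fingers, y is the direction in which the jaws open and shut, and the axes are right-handed (so a half turn about x gives the same grasp; the last joint's range is limited). The gripper opens to 85 mm and grips with 20 to 120 N. Pads are 22 mm wide; open, the fingers measure 114 mm over their backs; the gripper's body (76 mm by 85 mm) begins 54 mm behind the grasp point. The pads swing forward as they close: fully open they stand 13 mm farther back than shut.
Start: joints at [63.77, 4.979, 10.078, 95.1, 0, 90], TCP at [0.243, 0.493, 0.25] pointing down, gripper open.
Joint ranges: [-179.16, 179.16], [-48.56, 103.87], [-65.8, 70.77], [-126.05, 130.52], [-82.76, 87.17], [-180, 180]. Speed limits (degrees/s): [127.2, 127.2, 147.25, 180, 180, 180].

## Interface

Orientations are given as [roll, pitch, yaw] about the fixed x, y, z axes, in that order (R = Rz(yaw) Ry(pitch) Rx(roll)).
In Python, from workcell import bot gives the robot as it stands. The module is installed in compiled form; this text tells all that it offers.
- The arm moves only by the shell command python3 -m handwheel 'ROWS' [FORCE]. ROWS is JSON, a list of rows, each a list of 7 numbers: the turn, a rotation vector about the tool's x, y, z in degrees, then the shift along the tool's x, y, z in m, then the closure, from -1 (fully open) to 1 (shut), so that 0 is half open. In form: [[ax, ay, az, dx, dy, dz, fingers], ...]. A call has 1 to 20 rows; each row is the pose to reach, as a shift and turn from the pose commanded when the call began, along the tool's axes at that moment; what a row does not reach only later rows make up. A row lasts 1/8 s, in which the tool goes at most 62.5 mm and 10.7 degrees, less where a joint would pass 70% of its speed; a pose out of reach is approached as far as the arm can. A call with a gripper value outside its range is refused whole. The fingers move at their own pace and stop on an object; FORCE is the grip in N (left out, the last holds). Time passes only in rows, so rows that repeat a pose let the fingers close. It gives the time, the measured TCP pose, the force and the opening at its end, in the units of the state.
- bot.get_obs(): the state, without advancing time (a new reading comes with each control period).
- bot.camera(name): name is "scene" or "top" or "wrist"; returns a dict with "frame" (420x560x3 uint8, red, green, blue), "fx", "fy", "cx", "cy" (pixels), "R" (3x3) and "t" (3): a world point X has camera coordinates R X + t; the wrist camera has in their place "tool_from_camera" (4x4, takes a point from camera to tool coordinates, whose origin is the TCP and whose axes are the tool frame's). Camera axes: x right, y down, z forward; pixel columns grow to the right and rows downward; lengths in m; the calibration is good to about 2 mm. A picture is of the moment at which its call begins: read the wrist's pose just before it. There is no depth.
- bot.job_done(): hands the job in, once; it reports no verdict.
Trained networks look in a picture, given as the dict that the camera call returned (one of the last four; its "shot" number tells which), for a name from the list of things; names that differ only in an ending like _2 or _b are one class to them, and where a whole thing is asked for, a point or a joint stands for the part that bears it (a point fixed in the world has none). Each returns a list of dicts, best first, with "conf" (0 to 1); they miss things now and then, are a little off and sometimes report something else, mostly with a low value. They report only what shows in the picture. A call takes as long as a camera call. They do not tell look-alikes from the thing itself.
- bot.look_for(name, picture): "bbox" ([left, top, width, height] as shares, 0 to 1, of the picture: columns of its width, rows of its height, round what is visible of it).
- bot.tip_of(name, picture): "centre" ([column, row] as shares, 0 to 1, of the picture: columns of its width, rows of its height: a listed point, or the origin of a listed thing).
The state is a dict: "time": time; "q": joint angles; "qd": joint speeds; "joint_efforts": joint torques, N m; "ee_pos": TCP position; "tcp_rot": TCP orientation; "wrist_force": force on the tool from outside, world axes, zero at the start; "torque": the same for the moment, N m; "opening": finger opening in m.
Only numpy, scipy, OpenCV 4.12 (cv2) and the standard library are available. Lean on these libraries where they do the work, as an engineer would, in place of code of your own. Each camera call takes 0.05 s, during which the arm holds its last target.

## Task

Take the stirrer shaft out of its storage bracket, thread it straight down through the upper and lower bearings of the stand, and turn it gently under light downward pressure until you feel its end tongue drop into the hidden slot of the spring-loaded coupling. Then push it down fully home, so that its collar rests flush on the upper bearing, and let go of it; do not force it (keep below about 40 N, and stop turning once it has dropped in) and do not disturb the bottle, jar and vial standing round the work.

Things in the scene. Friction and masses are not known exactly. Their poses are not given: they have to be found in the camera images.
- shaft_grip (a point): Centre of the grip of the loose steel stirrer shaft (0.1 kg), 28 mm above its collar's underside: a dark upright plate on the collar, 30 mm wide along the shaft's x, 10 mm thick along y, 42 mm high; take it across the 10 mm. z: shaft axis, up. Collar 32 mm diameter, 6 mm thick. At the start the shaft hangs upright by its collar in the storage bracket.
- shaft_collar (a point): Centre of the underside of the shaft's collar, 28 mm below the centre of the grip and 115 mm above the shaft's end. Same axes as the grip.
- shaft_end (a point): Lowest point of the shaft, on its axis; same axes as the grip. Below the collar the round shaft, 18 mm diameter, runs down 106 mm and ends in a flat drive tongue 9 mm long, 17 mm wide along x, 5 mm thick along y: it lies in the plane of the grip plate.
- bracket_hole (a point): Middle of the 22.5 mm hole in the top of the storage bracket: fixed, two legs, flat top (50 mm along its x, 90 mm along y) 125 mm above the worktop. The shaft must rise 115 mm to clear it.
- upper_bearing (a point): Middle of the bore on the top face of the stand's upper bearing, 140 mm above the worktop: an aluminium arm 44 mm wide, 14 mm thick; bore 19.5 mm diameter with a 1.5 mm chamfer. z: bore axis, up; x points from the bore to the column (30 x 44 mm, its middle 66 mm from the bore, level with the arm on top). The stand is fixed.
- lower_bearing (a point): Middle of the bore on the top face of the lower bearing, in line 70 mm below the upper one: the lid, 14 mm thick, of the 60 x 60 mm drive housing; bore 19.5 mm. Same axes as the upper bearing.
- drive_face (a point): Middle of the top face of the drive coupling at rest, on the bore axis inside the housing, 107.5 mm below the upper bearing's top; axes of the stand. Across this face runs a slot 6.8 mm wide. Its direction changes each time, 0.25 to 1.7 rad anticlockwise (from above) from the stand's x axis, and is not reported; the tongue drops in within about 0.15 to 0.2 rad of it.
- stand: The stirrer stand, fixed; origin on the worktop under the bores. Its coupling sits on a spring: yields up to 9.5 mm straight down, 4.5 N to start and 0.5 N more per mm, and springs up round the tongue once that meets the slot, so the push vanishes. Its drive holds it against turning with 0.3 N m. More than 40 N between shaft and stand harms it.
- shaft: The whole shaft; origin at its lower end. With the tongue in the slot the collar goes down flush on the upper bearing; otherwise the spring lifts the shaft and the collar stands about 7 mm above it.
- bottle_red_mid (a point): Bystander: middle of a bottle with a red screw cap, 44 mm diameter, 98 mm high, standing loose. Leave alone.
- jar_2_mid (a point): Bystander: middle of a wide jar with a blue screw cap, 53 mm diameter, 86 mm high, standing loose. Leave alone.
- vial_blue_mid (a point): Bystander: middle of a small vial with a blue cap, 22 mm diameter, 54 mm high, standing loose. Leave alone.
Things that resemble listed ones, but are neither listed nor needed, are in the scene too. There is more than one size of the shaft; the job needs the middle-sized.

How it is judged:
By the outcome, as a careful person would: the job done as asked, in the order asked, and still so for the second after the job is handed in, with the robot touching nothing.
It also fails if it takes over 72 s, if anything falls off the work surface, if the arm or the gripper's body presses on something with over 40 N, if the wrist force passes 120 N, or if a joint passes its speed limit or range.

## Working session

There is one attempt and no reset: what is moved stays moved. The work goes in short steps, Python scripts to look and compute and a shell command to move; the robot and the scene stay as the last step left them, time stands still between calls to the robot, and variables do not carry over. Pictures are saved under pics/ and viewed, and the job is handed in when it is done.

```bash
mkdir -p pics
python3 - <<'E'
from workcell import bot
import cv2
print(bot.get_obs())
for n in ("scene","top","wrist"):
    p=bot.camera(n); cv2.imwrite(f"pics/{n}0.png",p["frame"][:,:,::-1])
    print(n,{k:v for k,v in p.items() if k!="frame"})
E
```

```text
{'time': 0.0, 'q': array([6.37694053e+01, 5.01211464e+00, 1.00349783e+01, 9.50980554e+01,
       2.86995049e-03, 8.99995854e+01]), 'qd': array([-0.01676728,  0.06648983, -0.00394541, -0.00710327,  0.01472143,
       -0.0362424 ]), 'joint_efforts': array([-1.35413182e-03, -5.20394862e+01,  4.64797533e+01,  1.65941130e-02,
       -7.54027292e-05,  8.50720667e-07]), 'ee_pos': array([0.2429963 , 0.49319891, 0.249578  ]), 'tcp_rot': array([ -92.18624208,   89.92475351, -118.41642398]), 'wrist_force': array([-0.23315872, -0.30177978, -0.34080427]), 'torque': array([-0.01361621, -0.00559288, -0.06165391]), 'opening': 0.08492214535122856}
scene {'fx': 455.0170996881421, 'fy': 455.0170996881421, 'cx': 280.9620681834708, 'cy': 215.7404286863282, 'R': array([[ 0.71861432, -0.69539363,  0.00460022],
       [-0.39674785, -0.41541105, -0.81855043],
       [ 0.57112573,  0.58639693, -0.57441626]]), 't': array([-0.44464145,  0.2736224 ,  0.84143203]), 'shot': 1}
top {'fx': 394.7076355354054, 'fy': 394.7076355354054, 'cx': 275.9996996446968, 'cy': 208.56577645689862, 'R': array([[ 0.02616   , -0.99965583, -0.00196762],
       [-0.98570024, -0.02546693, -0.16657272],
       [ 0.16646528,  0.00629702, -0.98602721]]), 't': array([-0.09717556,  0.52660737,  0.95462181]), 'shot': 2}
wrist {'fx': 318.6225476826952, 'fy': 318.6225476826952, 'cx': 279.54904163195414, 'cy': 208.399702826705, 'tool_from_camera': array([[-6.68414086e-04, -2.59351404e-01,  9.65782793e-01,
        -1.23280200e-01],
       [ 9.99999646e-01, -6.66905026e-04,  5.13004683e-04,
         3.69331982e-04],
       [ 5.11036914e-04,  9.65782794e-01,  2.59351758e-01,
        -6.63252682e-02],
       [ 0.00000000e+00,  0.00000000e+00,  0.00000000e+00,
         1.00000000e+00]]), 'shot': 3}
```

View pics/scene0.png

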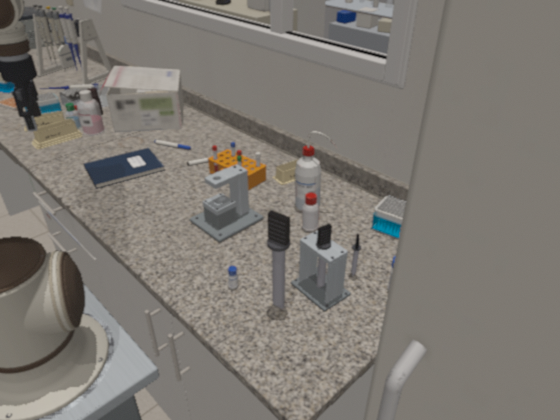

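View pics/top0.png

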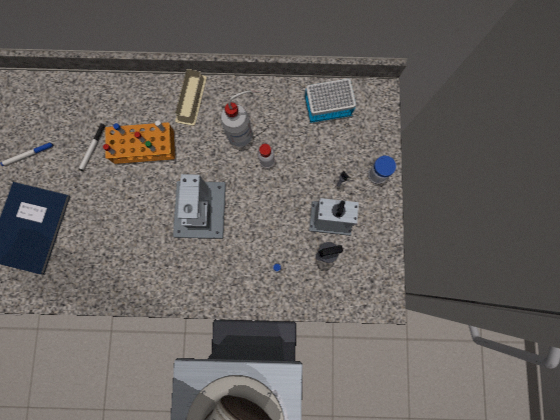

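View pics/wrist0.png

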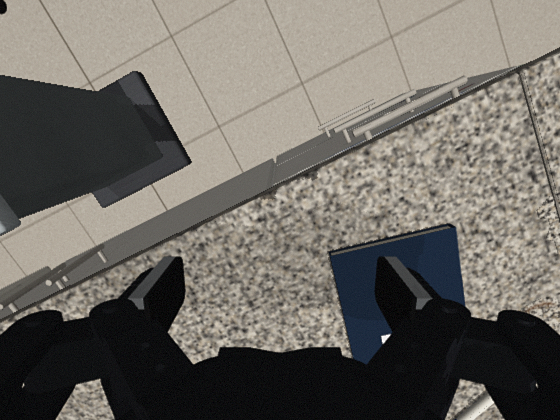

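```bash
cat > h.py <<'E'
from workcell import bot
import numpy as np, cv2
from scipy.spatial.transform import Rotation as Ro
def R(o): return Ro.from_euler('xyz',o['tcp_rot'],degrees=True).as_matrix()
def cam(n):
    o=bot.get_obs(); p=bot.camera(n)
    if n=="wrist":
        T=np.eye(4);T[:3,:3]=R(o);T[:3,3]=o['ee_pos']; C=np.linalg.inv(T@p['tool_from_camera'])
        p['R'],p['t']=C[:3,:3],C[:3,3]
    return p
def proj(p,X):
    c=p['R']@np.array(X)+p['t']; return np.array([p['fx']*c[0]/c[2]+p['cx'],p['fy']*c[1]/c[2]+p['cy']])
def ray(p,uv):
    d=p['R'].T@np.array([(uv[0]-p['cx'])/p['fx'],(uv[1]-p['cy'])/p['fy'],1.]); return -p['R'].T@p['t'],d
def atz(p,uv,z):
    c,d=ray(p,uv); return c+d*(z-c[2])/d[2]
def tri(l):
    A=np.zeros((3,3));b=np.zeros(3)
    for p,uv in l:
        c,d=ray(p,uv);d=d/np.linalg.norm(d);M=np.eye(3)-np.outer(d,d);A+=M;b+=M@c
    return np.linalg.solve(A,b)
def tip(n,p): return [(np.round(np.array(r['centre'])*[560,420],1),round(r['conf'],2)) for r in bot.tip_of(n,p)]
E
python3 - <<'E'
from h import *
S=cam("scene");T=cam("top");print(bot.get_obs()['time'])
for n in "shaft_grip shaft_collar bracket_hole upper_bearing lower_bearing stand bottle_red_mid jar_2_mid vial_blue_mid".split():
    print(n);print(' S',tip(n,S));print(' T',tip(n,T))
print(bot.get_obs()['time'])
E
```

```text
0.25
shaft_grip
 S [(array([279.4, 226.1]), 0.66), (array([360.7, 242.7]), 0.66)]
 T [(array([328.8, 249.2]), 0.76), (array([338.2, 210.1]), 0.72), (array([340.3, 175.9]), 0.59), (array([201.4, 216.6]), 0.58)]
shaft_collar
 S [(array([325.1, 244.3]), 0.88), (array([352.4, 247.9]), 0.76)]
 T [(array([342.7, 173. ]), 0.67), (array([329.7, 248.9]), 0.6), (array([338.1, 206.6]), 0.59), (array([335.7, 209.1]), 0.26)]
bracket_hole
 S [(array([322.9, 245.3]), 0.68), (array([218.2, 223.8]), 0.61)]
 T [(array([338.8, 211.1]), 0.78)]
upper_bearing
 S [(array([219.9, 175.2]), 0.88), (array([310.8, 214.3]), 0.25)]
 T []
lower_bearing
 S [(array([215.2, 201.4]), 0.72)]
 T [(array([194.2, 212.1]), 0.87), (array([190.7, 207.3]), 0.75)]
stand
 S [(array([216.7, 222.3]), 0.67)]
 T [(array([200.6, 220.2]), 0.69)]
bottle_red_mid
 S [(array([311.2, 209.4]), 0.84)]
 T [(array([267.2, 154. ]), 0.64)]
jar_2_mid
 S [(array([401.9, 273.6]), 0.48)]
 T [(array([198. , 217.6]), 0.43)]
vial_blue_mid
 S [(array([231.5, 275.3]), 0.76)]
 T [(array([276.8, 263. ]), 0.59), (array([339.9, 208.8]), 0.48)]
1.15
```

Candidates for the shaft are the large one standing at scene (279,260) / top (330,250), the small one at scene (356,255) / top (343,176), and the one hanging in the bracket at scene (324,237) / top (339,209). I choose the one in the bracket and will check it in a close crop.

Run:
```python
from h import *
S=cam("scene");T=cam("top")
a=cv2.resize(S['frame'][195:315,180:400],None,fx=3.6,fy=3.6,interpolation=3)
b=cv2.resize(T['frame'][150:280,165:375],None,fx=3.8,fy=3.8,interpolation=3)
cv2.imwrite('pics/s1.png',a[:,:,::-1]);cv2.imwrite('pics/t1.png',b[:,:,::-1])
for n,s,t in [("brhole",(323,245.3),(338.8,211)),("ub",(219.9,175.2),(188,210)),("bottle",(311.2,209.4),(267,154)),("vial",(231.5,275.3),(276.8,265)),("big",(279,226),(328.8,249.2)),("small",(356,245),(342,175))]:
    X=tri([(S,s),(T,t)]);print(n,X.round(3),proj(S,X).round(1),proj(T,X).round(1))
print('ub z.14',atz(S,(219.9,175.2),.14),atz(T,(188,210),.14))
print('br z.125',atz(S,(323,245.3),.125),atz(T,(338.8,211),.125))
print('jar', atz(T,(384,166),.08))
```

```text
brhole [ 0.513 -0.23   0.128] [322.6 245.4] [339.1 210.7]
ub [0.508 0.11  0.153] [217.1 175.4] [189.9 207.7]
bottle [ 0.668 -0.058  0.059] [310.8 209.5] [267.3 153.7]
vial [ 0.386 -0.088  0.033] [232.4 275.2] [276.3 265.7]
big [ 0.42  -0.197  0.207] [278.3 226.1] [329.2 248.7]
small [ 0.611 -0.244  0.084] [355.8 245. ] [342.1 174.9]
ub z.14 [0.52587032 0.12377329 0.14      ] [0.50425069 0.1167139  0.14      ]
br z.125 [ 0.51750107 -0.22758787  0.125     ] [ 0.51333113 -0.22971316  0.125     ]
jar [ 0.63691034 -0.34882143  0.08      ]
```

View pics/s1.png

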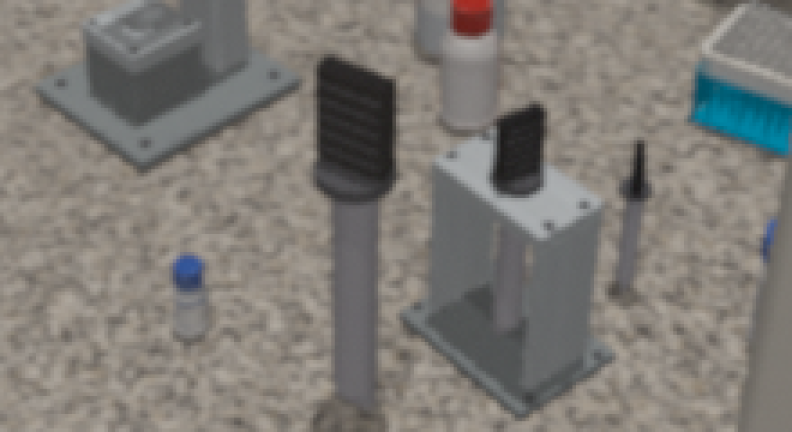

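View pics/t1.png

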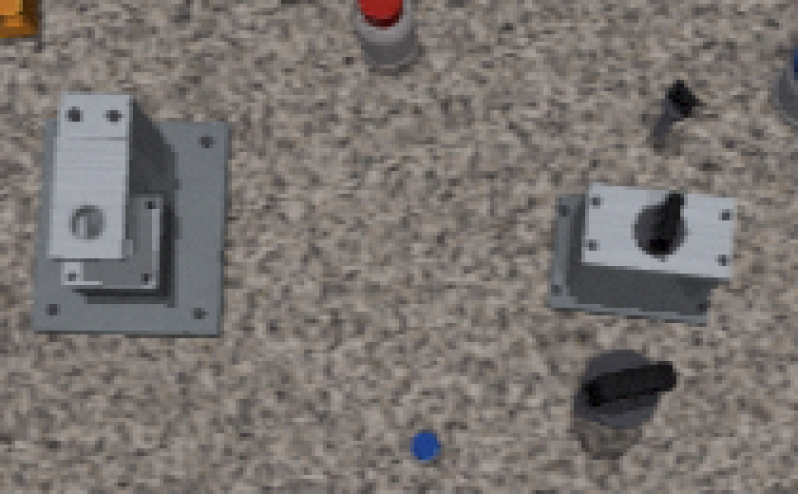

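The crop confirms the choice. The middle-sized shaft hangs in the bracket, with its plate at scene (324,235). The large and small ones stand free at either side. Next I work out the move to above the bracket.

```bash
cat >> h.py <<'E'
def rel(X,yaw):
    """row turn (deg, about tool axes) and shift for TCP at X, pointing down, jaw axis (tool y) at world angle yaw"""
    o=bot.get_obs();r=R(o);x=np.array([0,0,-1.]);y=np.array([np.cos(np.radians(yaw)),np.sin(np.radians(yaw)),0]);
    t=np.column_stack([x,y,np.cross(x,y)])
    return Ro.from_matrix(r.T@t).as_rotvec(degrees=True).round(2),(r.T@(np.array(X)-o['ee_pos'])).round(4)
def yawof(o): r=R(o); return np.degrees(np.arctan2(r[1,1],r[0,1]))
E
python3 - <<'E'
from h import *
o=bot.get_obs();print(R(o).round(3),yawof(o))
for yw in (-90,0,63,90,180): print(yw,rel([.50,-.229,.33],yw))
print(rel([.45,.15,.33],-40),rel([.50,-.229,.33],-90))
E
```

```text
[[-0.     0.442  0.897]
 [-0.     0.897 -0.442]
 [-1.    -0.    -0.   ]] 63.77068545225957
-90 (array([153.77,   0.  ,   0.  ]), array([-0.0797, -0.5344,  0.5497]))
0 (array([63.77,  0.  ,  0.  ]), array([-0.0797, -0.5344,  0.5497]))
63 (array([ 0.77, -0.  ,  0.  ]), array([-0.0797, -0.5344,  0.5497]))
90 (array([-26.23,  -0.  ,   0.  ]), array([-0.0797, -0.5344,  0.5497]))
180 (array([-116.23,   -0.  ,    0.  ]), array([-0.0797, -0.5344,  0.5497]))
(array([103.77,   0.  ,   0.  ]), array([-0.0797, -0.2166,  0.3374])) (array([153.77,   0.  ,   0.  ]), array([-0.0797, -0.5344,  0.5497]))
```

```bash
python3 -m handwheel '[[-26.2,0,0,-0.06,-0.529,0.561,-1],[-26.2,0,0,-0.06,-0.529,0.561,-1],[-26.2,0,0,-0.06,-0.529,0.561,-1],[-26.2,0,0,-0.06,-0.529,0.561,-1],[-26.2,0,0,-0.06,-0.529,0.561,-1],[-26.2,0,0,-0.06,-0.529,0.561,-1],[-26.2,0,0,-0.06,-0.529,0.561,-1],[-26.2,0,0,-0.06,-0.529,0.561,-1],[-26.2,0,0,-0.06,-0.529,0.561,-1],[-26.2,0,0,-0.06,-0.529,0.561,-1],[-26.2,0,0,-0.06,-0.529,0.561,-1],[-26.2,0,0,-0.06,-0.529,0.561,-1],[-26.2,0,0,-0.06,-0.529,0.561,-1],[-26.2,0,0,-0.06,-0.529,0.561,-1],[-26.2,0,0,-0.06,-0.529,0.561,-1]]' 60
python3 - <<'E'
from h import *
o=bot.get_obs();print(o['time'],o['ee_pos'],o['q'],yawof(o))
W=cam("wrist");cv2.imwrite('pics/w1.png',W['frame'][:,:,::-1])
np.savez('w1.npz',**{k:v for k,v in W.items()})
for n in "shaft_grip","shaft_collar","bracket_hole": print(n,tip(n,W))
E
```

```text
time: 3.12
ee_pos: [0.5123, -0.2286, 0.3103]
tcp_rot: [132.4, 90.0, 132.4]
wrist_force: [-0.2, -0.0, 0.3]
opening: 0.0855
3.125 [ 0.51231489 -0.22861825  0.31026657] [-2.40529655e+01  8.45085002e+00  2.06632214e+01  1.02233453e+02
  9.19532131e-03 -2.40258791e+01] 89.97290954138843
shaft_grip [(array([260.9, 261.9]), 0.92), (array([318.5,  72.8]), 0.81), (array([277.7, 201.3]), 0.65)]
shaft_collar [(array([315.8,  82.2]), 0.69), (array([262. , 259.9]), 0.62), (array([276.9, 194.7]), 0.58)]
bracket_hole [(array([281.1, 193.6]), 0.87), (array([187.1, 273.1]), 0.49)]
```

View pics/w1.png

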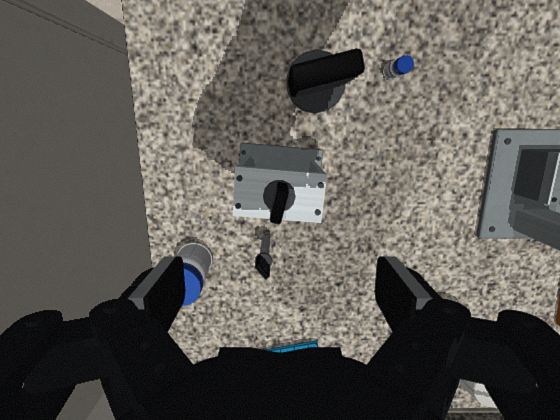

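Run:
```python
import numpy as np,cv2
W=np.load('w1.npz');f=W['frame'][130:240,220:340]
g=cv2.resize(f,None,fx=6,fy=5.4,interpolation=2)
g=np.clip(g.astype(float)*1.5+20,0,255).astype(np.uint8)
cv2.imwrite('pics/w1c.png',g[:,:,::-1])
from h import *
P={k:W[k] for k in('R','t')};P.update({k:float(W[k]) for k in('fx','fy','cx','cy')})
print(proj(P,[.513,-.229,.174]),proj(P,[.513,-.229,.132]),atz(P,(279,196),.131))
# screws of bracket top
for uv in [(239.5,167),(323,185),(320,212),(238.5,206)]: print(atz(P,uv,.125))
```

```text
[278.07594666 204.97564213] [278.21170194 194.17229376] [ 0.51504213 -0.22823986  0.131     ]
[ 0.48756691 -0.26646962  0.125     ]
[ 0.50537532 -0.18495156  0.125     ]
[ 0.53295407 -0.18702118  0.125     ]
[ 0.52660757 -0.26878166  0.125     ]
```

View pics/w1c.png

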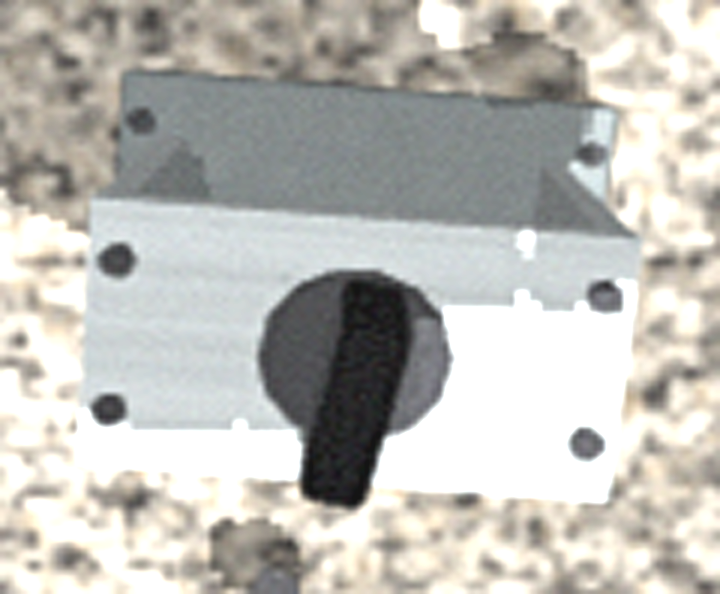

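Run:
```python
import numpy as np,cv2
from h import *
W=np.load('w1.npz')
P={k:W[k] for k in('R','t')};P.update({k:float(W[k]) for k in('fx','fy','cx','cy')})
c=lambda u,v:(220+u/6,130+v/5.4)
a=[atz(P,c(*q),.174) for q in [(343,335),(303,490),(410,330),(365,502)]]
for q in a: print(q.round(4))
for i in(0,2):
    d=a[i+1]-a[i];print(np.degrees(np.arctan2(d[1],d[0])),np.linalg.norm(d))
# model check
def corners(x,y,th):
    u=np.array([np.cos(th),np.sin(th),0]);v=np.array([-u[1],u[0],0]);o=np.array([x,y,0])
    return np.array([o+sx*.015*u+sy*.005*v+[0,0,z] for z in(.132,.174) for sx in(-1,1) for sy in(-1,1)])
g=cv2.resize(W['frame'][130:240,220:340],None,fx=6,fy=5.4,interpolation=2);g=np.clip(g.astype(float)*1.5+20,0,255).astype(np.uint8).copy()
C=corners(.5145,-.2285,np.radians(-13))
pts=[((proj(P,q)-[220,130])*[6,5.4]).astype(int) for q in C]
for i,j in [(0,1),(2,3),(0,2),(1,3),(4,5),(6,7),(4,6),(5,7),(0,4),(1,5),(2,6),(3,7)]: cv2.line(g,tuple(map(int,pts[i])),tuple(map(int,pts[j])),(255,0,0),1)
cv2.imwrite('pics/w1m.png',g[:,:,::-1])
print(rel([.5145,-.2285,.160],77))
```

```text
[ 0.5019 -0.2297  0.174 ]
[ 0.5269 -0.2355  0.174 ]
[ 0.5011 -0.2204  0.174 ]
[ 0.5289 -0.2267  0.174 ]
-12.97389985779404 0.025636293936136673
-12.6596262953194 0.02844605885539682
(array([1.304e+01, 4.000e-02, 1.000e-02]), array([ 0.1508, -0.0003,  0.002 ]))
```

View pics/w1m.png

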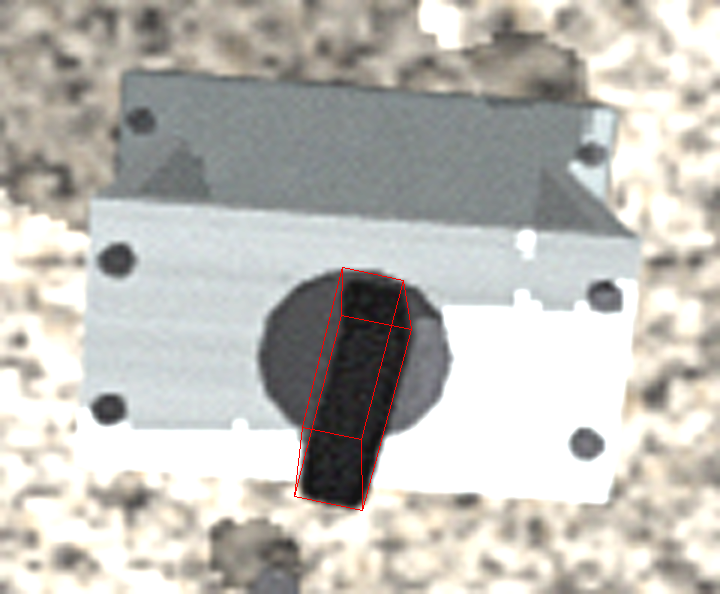

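```bash
python3 -m handwheel '[[8,0,0,0.04,0,0.002,-1],[13,0,0,0.08,0,0.002,-1],[13,0,0,0.12,0,0.002,-1],[13,0,0,0.149,0,0.002,-1],[13,0,0,0.149,0,0.002,-1],[13,0,0,0.149,0,0.002,-1]]' 60
python3 - <<'E'
from h import *
o=bot.get_obs();print(o['ee_pos'],yawof(o))
W=cam("wrist");cv2.imwrite('pics/w2.png',W['frame'][:,:,::-1])
E
```

```text
time: 4.08
ee_pos: [0.5149, -0.2289, 0.163]
tcp_rot: [-10.0, 89.9, -23.0]
wrist_force: [0.6, -0.5, 0.3]
opening: 0.0853
[ 0.5149173  -0.22894237  0.16295289] 76.99615067539726
```

View pics/w2.png

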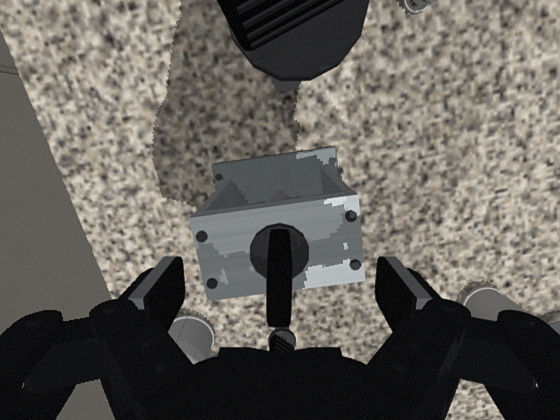

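The plate at (279,275) stands upright and centred between the jaws, so I close and lift it straight up.

```bash
python3 -m handwheel '[[0,0,0,0,0,0,1],[0,0,0,0,0,0,1],[0,0,0,0,0,0,1],[0,0,0,0,0,0,1],[0,0,0,0,0,0,1],[0,0,0,0,0,0,1]]' 60
python3 -m handwheel '[[0,0,0,-0.01,0,0,1],[0,0,0,-0.03,0,0,1],[0,0,0,-0.06,0,0,1],[0,0,0,-0.09,0,0,1],[0,0,0,-0.12,0,0,1],[0,0,0,-0.15,0,0,1],[0,0,0,-0.155,0,0,1],[0,0,0,-0.155,0,0,1]]'
python3 - <<'E'
from h import *
o=bot.get_obs();print(o['ee_pos'],yawof(o),o['wrist_force'],o['torque'])
W=cam("wrist");cv2.imwrite('pics/w3.png',W['frame'][:,:,::-1])
S=cam("scene");cv2.imwrite('pics/s3.png',S['frame'][:,:,::-1])
T=cam("top");cv2.imwrite('pics/t3.png',T['frame'][:,:,::-1])
np.savez('t3.npz',**T)
print(tip("upper_bearing",T),tip("upper_bearing",S),tip("lower_bearing",S),tip('shaft_end',S),tip('shaft_collar',S))
E
```

```text
time: 4.88
ee_pos: [0.5145, -0.2291, 0.1614]
tcp_rot: [-23.1, 90.0, -36.2]
wrist_force: [-0.1, 0.0, 2.2]
opening: 0.0089
time: 5.88
ee_pos: [0.5146, -0.2292, 0.3157]
tcp_rot: [163.1, 90.0, 150.1]
wrist_force: [0.7, 0.3, -1.1]
opening: 0.0093
[ 0.51459745 -0.22915048  0.31571991] 76.97045761963172 [ 0.69767904  0.25918857 -1.12711551] [ 0.0205301   0.00975179 -0.00763131]
[(array([187.2, 206.7]), 0.95)] [] [(array([218.4, 205.1]), 0.79), (array([312.7, 211. ]), 0.5), (array([402.3, 275. ]), 0.44)] [(array([277.6, 303.1]), 0.94), (array([323.4, 230.7]), 0.68), (array([350.5, 277.3]), 0.68)] [(array([281.2, 242.4]), 0.94), (array([329. , 178.9]), 0.76), (array([355.7, 247.5]), 0.64)]
```

View pics/w3.png

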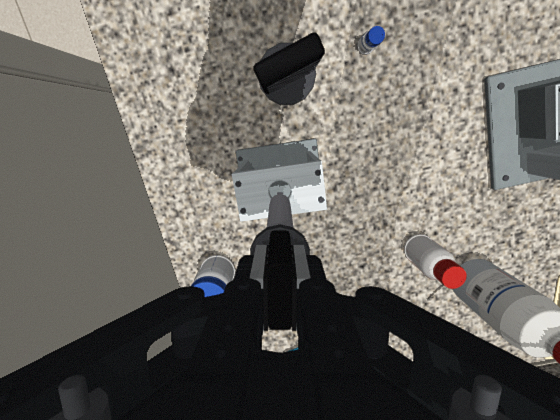

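View pics/s3.png

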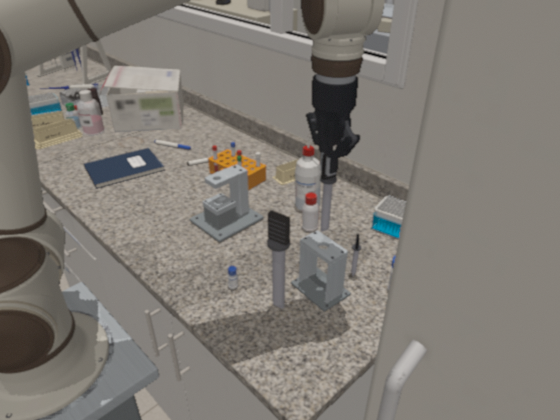

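Run:
```python
from h import *
W=np.load('t3.npz')
P={k:W[k] for k in('R','t')};P.update({k:float(W[k]) for k in('fx','fy','cx','cy')})
print(atz(P,(188.2,208.4),.14),atz(P,(187.2,206.7),.14))
g=cv2.resize(W['frame'][165:245,165:235],None,fx=7,fy=7,interpolation=2);cv2.imwrite('pics/t3c.png',g[:,:,::-1])
print(rel([.505,.066,.33],90))
```

```text
[0.50796305 0.11649142 0.14      ] [0.51184139 0.1190275  0.14      ]
(array([-1.303e+01, -4.000e-02, -1.000e-02]), array([-0.0141,  0.2854, -0.0757]))
```

View pics/t3c.png

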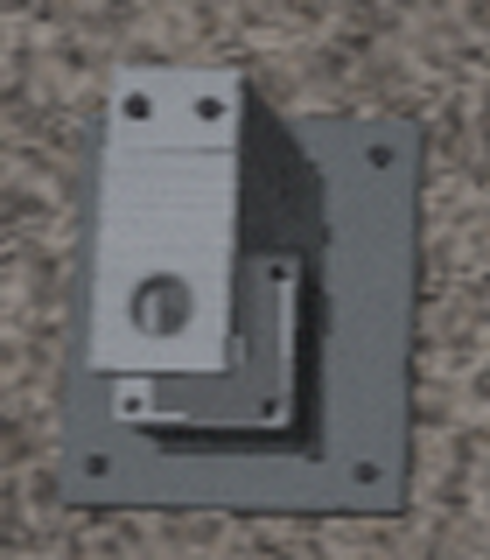

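```bash
python3 -m handwheel '[[0,0,0,-0.014,0.05,-0.013,1],[-13,0,0,-0.014,0.1,-0.026,1],[-13,0,0,-0.014,0.15,-0.04,1],[-13,0,0,-0.014,0.2,-0.053,1],[-13,0,0,-0.014,0.25,-0.066,1],[-13,0,0,-0.014,0.285,-0.076,1],[-13,0,0,-0.014,0.285,-0.076,1],[-13,0,0,-0.014,0.285,-0.076,1]]'
python3 - <<'E'
from h import *
o=bot.get_obs();print(o['ee_pos'],yawof(o),o['q'])
W=cam("wrist");cv2.imwrite('pics/w4.png',W['frame'][:,:,::-1])
np.savez('w4.npz',**W)
print([tip(n,W) for n in ("upper_bearing","shaft_end","lower_bearing")])
print(proj(W,[.508,.1165,.14]))
E
```

```text
time: 7.28
ee_pos: [0.5047, 0.0654, 0.3303]
tcp_rot: [-89.5, 90.0, -89.5]
wrist_force: [0.1, 0.1, -1.3]
opening: 0.0089
[0.50471462 0.06540793 0.33025213] 89.98963400218747 [ 7.39318342e+00  1.95704124e+00  1.59756212e+01  1.04020709e+02
 -1.75143351e-02  7.40354972e+00]
[[(array([330.6, 195.6]), 0.78)], [(array([ 72.1, 241.1]), 0.95), (array([ 84.3, 106.5]), 0.94), (array([277.6, 202.3]), 0.65)], [(array([322.3, 181.6]), 0.6), (array([278.6, 278.2]), 0.6)]]
[329.48349349 194.02708837]
```

View pics/w4.png

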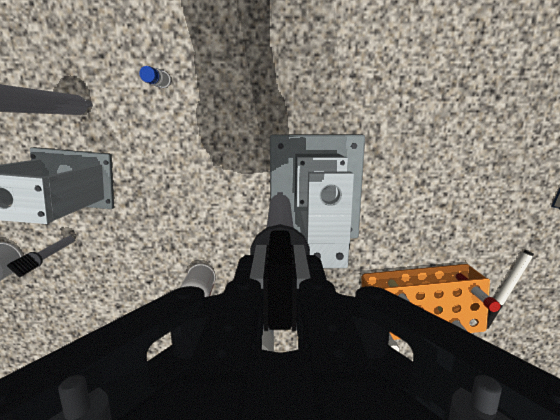

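Run:
```python
from h import *
W=np.load('w4.npz')
g=cv2.resize(W['frame'][130:240,250:370],None,fx=6,fy=5.4,interpolation=2);g=np.clip(g.astype(float)*1.3+20,0,255).astype(np.uint8)
cv2.imwrite('pics/w4c.png',g[:,:,::-1])
P={k:W[k] for k in('R','t')};P.update({k:float(W[k]) for k in('fx','fy','cx','cy')})
e=np.array([.5047,.0654,.3303])
for dz in(-.036,-.1,-.142,-.151): print(dz,proj(P,e+[0,0,dz]), (proj(P,e+[0,0,dz])-[250,130])*[6,5.4])
```

```text
-0.036 [278.22448196 250.27140556] [169.34689174 649.46559005]
-0.1 [278.51219634 216.39452852] [171.07317805 466.53045403]
-0.142 [278.63028945 202.48967778] [171.78173668 391.44425999]
-0.151 [278.6511754  200.03046517] [171.90705239 378.16451191]
```

View pics/w4c.png

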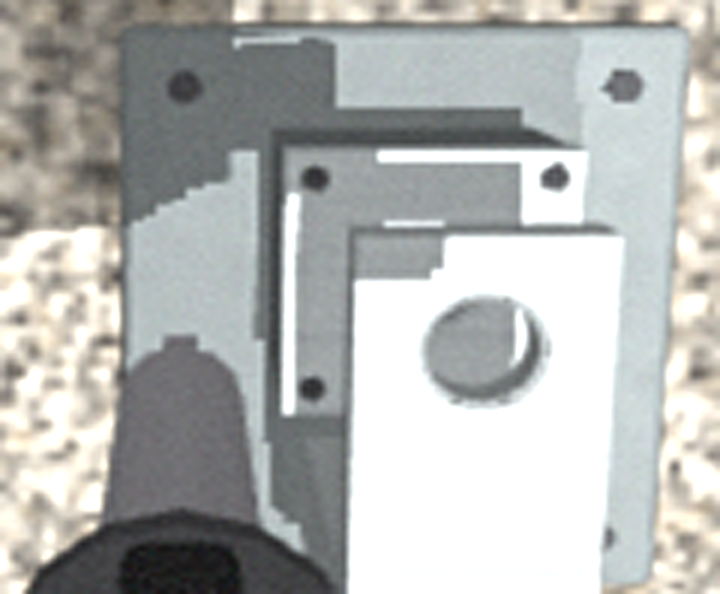

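Run:
```python
from h import *
W=np.load('w4.npz')
P={k:W[k] for k in('R','t')};P.update({k:float(W[k]) for k in('fx','fy','cx','cy')})
e=np.array([.5047,.0654,.3303]); c=lambda u,v:(250+u/6,130+v/5.4)
print('bore',atz(P,c(485,351),.14))
dz=-.151
for d in ([-.0085,0,-.1515],[-.009,0,-.1425],[-.016,0,-.0365+.006]): print((proj(P,e+d)-[250,130])*[6,5.4])
print('tongue tip front',atz(P,c(181,335),.3303-.1515)-e,'cyl front',atz(P,c(181.5,347),.3303-.1425)-e,'collar top front',atz(P,c(182,512),.3303-.0305)-e)
# circle fit
ang=np.linspace(0,6.28,40)
for r,x,y in((.01125,.508,.117),):
  q=np.array([(proj(P,[x+r*np.cos(a),y+r*np.sin(a),.14])-[250,130])*[6,5.4] for a in ang]);print(q.min(0),q.max(0))
```

```text
bore [0.50900429 0.11790056 0.14      ]
[171.83122706 326.69724515]
[171.69757335 335.31302691]
[168.79724015 513.30217864]
tongue tip front [-0.00711745  0.00134388 -0.1515    ] cyl front [-0.00711204  0.00139158 -0.1425    ] collar top front [-0.01612729  0.00111511 -0.0305    ]
[412.99753104 286.42292666] [546.98962731 404.18170856]
```

```bash
python3 -m handwheel '[[0,0,0,0,0.0255,0.0013,1],[0,0,0,0,0.051,0.0026,1],[0,0,0,0.015,0.051,0.0026,1],[0,0,0,0.03,0.051,0.0026,1],[0,0,0,0.03,0.051,0.0026,1],[0,0,0,0.03,0.051,0.0026,1]]'
python3 - <<'E'
from h import *
o=bot.get_obs();print(o['ee_pos'],yawof(o),o['q'])
W=cam("wrist");np.savez('w5.npz',**W)
S=cam("scene")
g=cv2.resize(W['frame'][130:240,220:340],None,fx=6,fy=5.4,interpolation=2);g=np.clip(g.astype(float)*1.3+20,0,255).astype(np.uint8)
cv2.imwrite('pics/w5c.png',g[:,:,::-1])
g=cv2.resize(S['frame'][110:240,150:290],None,fx=5,fy=4.6,interpolation=2);cv2.imwrite('pics/s5c.png',g[:,:,::-1])
E
```

```text
time: 8.22
ee_pos: [0.5075, 0.1162, 0.3009]
tcp_rot: [12.0, 90.0, 11.9]
wrist_force: [-0.0, 0.7, -0.5]
opening: 0.0092
[0.50749055 0.11623693 0.30092603] 89.92502412538471 [ 1.29009678e+01  2.34960925e+00  1.30135065e+01  1.00629085e+02
 -6.18437948e-04  1.29759456e+01]
```

View pics/w5c.png

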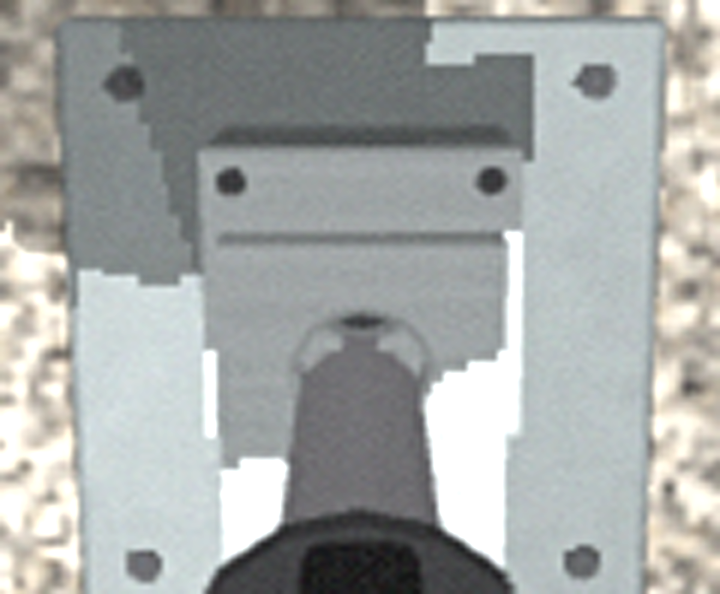

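View pics/s5c.png

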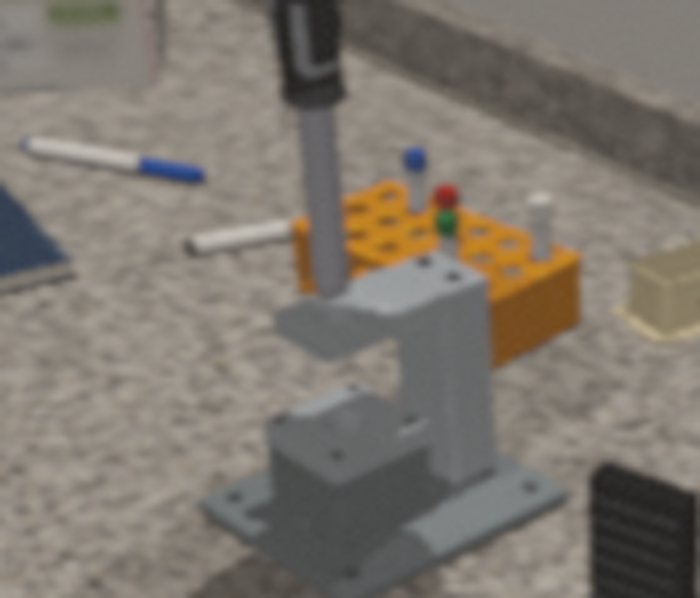

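Run:
```python
from h import *
W=np.load('w5.npz')
P={k:W[k] for k in('R','t')};P.update({k:float(W[k]) for k in('fx','fy','cx','cy')})
c=lambda u,v:(220+u/6,130+v/5.4)
print('bore front->axis',atz(P,c(361,312),.14)+[.01125,0,0]); print('tongue->axis',atz(P,c(361,335),.3009-.1515)+[.0085,0,0],atz(P,c(361,349),.3009-.1425)+[.009,0,0])
```

```text
bore front->axis [0.5097871  0.11767692 0.14      ]
tongue->axis [0.50896373 0.11764585 0.1494    ] [0.50978793 0.11761811 0.1584    ]
```

The shaft tip at crop (361,349) lines up with the bore at (361,312 front edge), within about 0.5 mm on both axes. I lower it gently.

```bash
python3 -m handwheel '[[0,0,0,0.005,0,0.0003,1],[0,0,0,0.01,0,0.0003,1],[0,0,0,0.015,0,0.0003,1],[0,0,0,0.018,0,0.0003,1],[0,0,0,0.021,0,0.0003,1],[0,0,0,0.024,0,0.0003,1],[0,0,0,0.027,0,0.0003,1],[0,0,0,0.027,0,0.0003,1]]'
python3 - <<'E'
from h import *
o=bot.get_obs();print(o['ee_pos'],yawof(o),o['wrist_force'],o['torque'])
E
```

```text
time: 9.32
ee_pos: [0.5076, 0.1167, 0.273]
tcp_rot: [-163.7, 90.0, -163.7]
wrist_force: [-0.4, 1.1, -1.2]
opening: 0.0089
[0.50758522 0.11666414 0.27303339] 89.97036917202124 [-0.44477265  1.08775278 -1.20337251] [ 0.02564098  0.00300181 -0.00281363]
```

```bash
python3 -m handwheel '[[0,0,0,0.01,0,0,1],[0,0,0,0.02,0,0,1],[0,0,0,0.03,0,0,1],[0,0,0,0.04,0,0,1],[0,0,0,0.047,0,0,1],[0,0,0,0.051,0,0,1],[0,0,0,0.054,0,0,1],[0,0,0,0.054,0,0,1]]'
python3 - <<'E'
from h import *
o=bot.get_obs();print(o['ee_pos'],yawof(o),o['wrist_force'],o['torque'])
E
```

```text
time: 10.32
ee_pos: [0.5077, 0.1167, 0.2193]
tcp_rot: [-17.0, 90.0, -17.1]
wrist_force: [-0.6, -0.3, -1.4]
opening: 0.0097
[0.50766707 0.1166745  0.21930134] 89.97101592702113 [-0.58870228 -0.29705956 -1.35117594] [-0.03330488 -0.02790241  0.0065005 ]
```

```bash
python3 -m handwheel '[[0,0,0,0.002,0,0,1],[0,0,0,0.004,0,0,1],[0,0,0,0.006,0,0,1],[0,0,0,0.008,0,0,1],[0,0,0,0.01,0,0,1],[0,0,0,0.012,0,0,1],[0,0,0,0.012,0,0,1]]'
python3 - <<'E'
from h import *
o=bot.get_obs();print(o['ee_pos'],yawof(o),o['wrist_force'],o['torque'])
E
```

```text
time: 11.2
ee_pos: [0.5076, 0.1167, 0.2071]
tcp_rot: [-169.8, 90.0, -169.8]
wrist_force: [-0.2, 0.3, -0.8]
opening: 0.0091
[0.50757847 0.11666163 0.20711024] 89.9699329646188 [-0.1988463   0.28082842 -0.84492715] [-0.00774557  0.01986287 -0.0086408 ]
```

```bash
python3 -m handwheel '[[0,0,0,0.005,0,0,1],[0,0,0,0.01,0,0,1],[0,0,0,0.015,0,0,1],[0,0,0,0.019,0,0,1],[0,0,0,0.021,0,0,1],[0,0,0,0.021,0,0,1]]'
python3 -m handwheel '[[0,0,0,0.001,0,0,1],[0,0,0,0.002,0,0,1],[0,0,0,0.003,0,0,1],[0,0,0,0.004,0,0,1],[0,0,0,0.004,0,0,1]]'
python3 - <<'E'
from h import *
o=bot.get_obs();print(o['ee_pos'],yawof(o),o['wrist_force'],o['torque'],o['q'][5])
E
```

```text
time: 11.95
ee_pos: [0.5076, 0.1167, 0.1862]
tcp_rot: [-164.7, 90.0, -164.7]
wrist_force: [-0.2, 0.2, -0.6]
opening: 0.009
time: 12.58
ee_pos: [0.5078, 0.1167, 0.1827]
tcp_rot: [11.0, 90.0, 10.9]
wrist_force: [-0.7, -0.3, 3.1]
opening: 0.0094
[0.50776477 0.11671529 0.18265291] 89.97171736243513 [-0.67712947 -0.34498766  3.12958337] [-0.06534066  0.15907692 -0.02005321] 12.97417135936078
```

```bash
python3 -m handwheel '[[0,0,0,0.0008,0,0,1],[0,0,0,0.0015,0,0,1],[0,0,0,0.0015,0,0,1]]'
python3 -m handwheel '[[-2,0,0,0,0,0,1],[-4,0,0,0,0,0,1],[-6,0,0,0,0,0,1],[-6,0,0,0,0,0,1]]'
python3 -c "
from h import *
o=bot.get_obs();print(o['ee_pos'],yawof(o),o['wrist_force'],o['torque'],o['q'][5])"
```

```text
time: 12.95
ee_pos: [0.5077, 0.1167, 0.1809]
tcp_rot: [20.1, 90.0, 20.1]
wrist_force: [0.5, 0.1, 5.2]
opening: 0.0092
time: 13.45
ee_pos: [0.5077, 0.1167, 0.1808]
tcp_rot: [-26.8, 90.0, -20.8]
wrist_force: [0.6, 1.0, 4.2]
opening: 0.0095
[0.50769739 0.11665619 0.18081593] 96.00695263921423 [0.61366328 0.95819467 4.18943108] [-0.03428274 -0.06330813  0.05386851] 6.935766847353426
```

Contact force holds at about 5 to 6 N and the turn goes the right way (anticlockwise). I continue in small steps.

```bash
python3 -m handwheel '[[-2,0,0,0,0,0,1],[-4,0,0,0,0,0,1],[-6,0,0,0,0,0,1],[-8,0,0,0,0,0,1],[-8,0,0,0,0,0,1]]'
python3 -c "
from h import *
o=bot.get_obs();print(o['ee_pos'],yawof(o),o['wrist_force'],o['torque'],o['q'][5])"
```

```text
time: 14.08
ee_pos: [0.5077, 0.1167, 0.1808]
tcp_rot: [-157.3, 90.0, -143.2]
wrist_force: [0.7, -1.0, 5.3]
opening: 0.0089
[0.50765059 0.11666935 0.18076946] 104.00573885732031 [ 0.68611051 -1.03654432  5.30081696] [-0.05390982 -0.08161649  0.03612332] -1.0622074889861959
```

```bash
python3 -m handwheel '[[-2,0,0,0,0,0,1],[-4,0,0,0,0,0,1],[-6,0,0,0,0,0,1],[-8,0,0,0,0,0,1],[-8,0,0,0,0,0,1]]'
python3 -c "
from h import *
o=bot.get_obs();print(o['ee_pos'],yawof(o),o['wrist_force'],o['torque'],o['q'][5])"
```

```text
time: 14.7
ee_pos: [0.5076, 0.1167, 0.1808]
tcp_rot: [118.6, 90.0, 140.7]
wrist_force: [0.2, 0.1, 5.7]
opening: 0.009
[0.50763694 0.11671471 0.18077486] 112.00842427131116 [0.15128769 0.12208974 5.72307969] [-0.03424005  0.01446763  0.03640205] -9.061698503959688
```

```bash
python3 -m handwheel '[[-2,0,0,0,0,0,1],[-4,0,0,0,0,0,1],[-6,0,0,0,0,0,1],[-8,0,0,0,0,0,1],[-8,0,0,0,0,0,1]]'
python3 -c "
from h import *
o=bot.get_obs();print(o['ee_pos'],yawof(o),o['wrist_force'],o['torque'],o['q'][5])"
```

```text
time: 15.32
ee_pos: [0.5077, 0.1167, 0.1808]
tcp_rot: [-81.1, 90.0, -51.1]
wrist_force: [0.2, -1.0, 4.6]
opening: 0.0093
[0.50767646 0.11665066 0.18080186] 120.00729459922442 [ 0.16760049 -0.9830355   4.64638306] [-0.1673263  -0.06970617 -0.03922497] -17.06317337317531
```

```bash
python3 -m handwheel '[[-2,0,0,0,0,0,1],[-4,0,0,0,0,0,1],[-6,0,0,0,0,0,1],[-8,0,0,0,0,0,1],[-8,0,0,0,0,0,1]]'
python3 -c "
from h import *
o=bot.get_obs();print(o['ee_pos'],yawof(o),o['wrist_force'],o['torque'],o['q'][5])"
```

```text
time: 15.95
ee_pos: [0.5077, 0.1166, 0.1808]
tcp_rot: [-83.2, 90.0, -45.2]
wrist_force: [1.8, -1.4, 4.7]
opening: 0.009
[0.50774633 0.11657527 0.18081956] 128.0029140352458 [ 1.83532506 -1.36209013  4.69847079] [-0.4910711  -0.51827217  0.01968981] -25.064129916146186
```

```bash
python3 -m handwheel '[[-2,0,0,0,0,0,1],[-4,0,0,0,0,0,1],[-6,0,0,0,0,0,1],[-8,0,0,0,0,0,1],[-8,0,0,0,0,0,1]]'
python3 -c "
from h import *
o=bot.get_obs();print(o['ee_pos'],yawof(o),o['wrist_force'],o['torque'],o['q'][5])"
```

```text
time: 16.58
ee_pos: [0.5078, 0.1165, 0.1809]
tcp_rot: [-82.2, 90.0, -36.2]
wrist_force: [3.9, -3.6, 5.0]
opening: 0.0092
[0.50784014 0.11651961 0.18087549] 136.06297218974615 [ 3.90109466 -3.64687228  5.01499411] [-0.8411967  -0.89865797 -0.01912854] -33.126905277900526
```

```bash
python3 -m handwheel '[[0,0,0,0,-0.0004,0,1],[0,0,0,0,-0.0004,0,1],[0,0,0,0,-0.0004,0,1]]'
python3 -c "
from h import *
o=bot.get_obs();print(o['ee_pos'],yawof(o),o['wrist_force'],o['torque'],o['q'][5]);r=R(o);print(r.T@o['wrist_force'],r.T@o['torque'])"
```

```text
time: 16.95
ee_pos: [0.5079, 0.1165, 0.1809]
tcp_rot: [62.4, 90.0, 108.4]
wrist_force: [1.4, -1.7, 5.6]
opening: 0.0093
[0.50788859 0.11645795 0.18085934] 136.03620010367987 [ 1.36681361 -1.6854204   5.639505  ] [-0.60681236 -0.68303176 -0.08449059] -33.12530525617454
[-5.63976132 -2.15319749 -0.26395243] [ 0.08443301 -0.03740214 -0.91288796]
```

```bash
python3 -m handwheel '[[0,0,-0.3,0,-0.0002,0,1],[0,0,-0.3,0,-0.0002,0,1],[0,0,-0.3,0,-0.0002,0,1]]'
python3 -c "
from h import *
o=bot.get_obs();print(o['ee_pos'],yawof(o),o['wrist_force'],o['torque'],o['q'][5]);r=R(o);print(r.T@o['wrist_force'],r.T@o['torque'])"
```

```text
time: 17.32
ee_pos: [0.5078, 0.1165, 0.1808]
tcp_rot: [-89.0, 89.7, -43.0]
wrist_force: [2.7, -1.1, 4.9]
opening: 0.0094
[0.50784393 0.11649435 0.1808084 ] 136.04216899778007 [ 2.71213499 -1.12275076  4.93415508] [-0.30724502 -0.36833314  0.01738697] -33.014476722927185
[-4.92181716 -2.75368842  1.07473153] [-0.01726895 -0.03457739 -0.47841123]
```

```bash
python3 -m handwheel '[[0,0,-0.3,0,-0.0002,0,1],[0,0,-0.3,0,-0.0002,0,1],[0,0,-0.3,0,-0.0002,0,1]]'
python3 -c "
from h import *
o=bot.get_obs();print(o['ee_pos'],yawof(o),o['q'][5]);r=R(o);print(r.T@o['wrist_force'],r.T@o['torque'],r.T@[0,0,-1])"
python3 -m handwheel '[[-2,-0.02,0,0,0,0,1],[-4,-0.04,0,0,0,0,1],[-6,-0.06,0,0,0,0,1],[-8,-0.08,0,0,0,0,1],[-8,-0.08,0,0,0,0,1]]'
python3 -c "
from h import *
o=bot.get_obs();print(o['ee_pos'],yawof(o),o['q'][5]);r=R(o);print(r.T@o['wrist_force'],r.T@o['torque'],r.T@[0,0,-1])"
```

```text
time: 17.7
ee_pos: [0.5077, 0.1165, 0.1808]
tcp_rot: [-89.9, 89.5, -43.9]
wrist_force: [1.6, -1.4, 5.0]
opening: 0.009
[0.50774152 0.11653945 0.18077157] 136.05157411593282 -32.90536730038841
[-5.01414847 -2.18366603  0.13714227] [0.04594928 0.03664079 0.0295819 ] [ 9.99959689e-01  8.97883963e-03 -1.26981531e-05]
time: 18.32
ee_pos: [0.5079, 0.1163, 0.1807]
tcp_rot: [-91.2, 89.4, -37.2]
wrist_force: [-0.9, -0.3, 4.7]
opening: 0.0094
[0.507927   0.11629443 0.18065995] 144.01630886612554 -40.90403195627704
[-4.68707911  0.53006658 -0.74216518] [ 0.01209901 -0.00853995  0.2061787 ] [9.99953353e-01 9.65656307e-03 2.06528499e-04]
```

Side loads are gone. The tongue has been swept to about 54° and the push is still about 5.5 N, so I keep turning.

```bash
python3 -m handwheel '[[-2,-0.02,0,0,0,0,1],[-4,-0.04,0,0,0,0,1],[-6,-0.06,0,0,0,0,1],[-8,-0.08,0,0,0,0,1],[-8,-0.08,0,0,0,0,1]]'
python3 -c "
from h import *
o=bot.get_obs();print(o['ee_pos'],yawof(o),o['q'][5]);r=R(o);print(r.T@o['wrist_force'],r.T@o['torque'],r.T@[0,0,-1])"
```

```text
time: 18.95
ee_pos: [0.5083, 0.116, 0.1808]
tcp_rot: [-91.0, 89.4, -29.0]
wrist_force: [-0.3, -0.0, 5.6]
opening: 0.0094
[0.50827247 0.11604986 0.18080227] 152.00085903251224 -48.933560286584886
[-5.57145704  0.21059971 -0.16198436] [-0.02833168  0.07269888 -0.13170608] [9.99943893e-01 1.05914115e-02 1.81937068e-04]
```

```bash
python3 -m handwheel '[[-2,-0.02,0,0,0,0,1],[-4,-0.04,0,0,0,0,1],[-6,-0.06,0,0,0,0,1],[-8,-0.08,0,0,0,0,1],[-8,-0.08,0,0,0,0,1]]'
python3 -c "
from h import *
o=bot.get_obs();print(o['ee_pos'],yawof(o),o['q'][5]);r=R(o);print(r.T@o['wrist_force'],r.T@o['torque'],r.T@[0,0,-1])"
```

```text
time: 19.58
ee_pos: [0.5083, 0.1161, 0.1808]
tcp_rot: [-91.6, 89.4, -21.6]
wrist_force: [0.3, -0.9, 5.0]
opening: 0.0094
[0.5082695  0.11606739 0.1807989 ] 160.00750983005682 -56.96944964146043
[-5.03857857 -0.60207936 -0.76282213] [-0.04127613  0.36975368 -0.29688249] [9.99943894e-01 1.05885915e-02 3.00498075e-04]
```

```bash
python3 -m handwheel '[[-2,-0.02,0,0,0,0,1],[-4,-0.04,0,0,0,0,1],[-6,-0.06,0,0,0,0,1],[-8,-0.08,0,0,0,0,1],[-8,-0.08,0,0,0,0,1]]'
python3 -c "
from h import *
o=bot.get_obs();print(o['ee_pos'],yawof(o),o['q'][5]);r=R(o);print(r.T@o['wrist_force'],r.T@o['torque'],r.T@[0,0,-1])"
```

```text
time: 20.2
ee_pos: [0.5083, 0.1161, 0.1808]
tcp_rot: [-91.1, 89.4, -13.1]
wrist_force: [1.4, -1.3, 5.1]
opening: 0.0092
[0.50825162 0.11613925 0.18079418] 168.00992944448342 -65.00481966380073
[-5.0721762  -1.72143668 -0.96601181] [ 0.03735525  0.46484212 -0.41411585] [9.99945218e-01 1.04651075e-02 2.07648548e-04]
```

```bash
python3 -m handwheel '[[-2,-0.02,0,0,0,0,1],[-4,-0.04,0,0,0,0,1],[-6,-0.06,0,0,0,0,1],[-8,-0.08,0,0,0,0,1],[-8,-0.08,0,0,0,0,1]]'
python3 -c "
from h import *
o=bot.get_obs();print(o['ee_pos'],yawof(o),o['q'][5]);r=R(o);print(r.T@o['wrist_force'],r.T@o['torque'],r.T@[0,0,-1])"
```

```text
time: 20.82
ee_pos: [0.5082, 0.116, 0.1804]
tcp_rot: [-93.9, 89.4, -7.9]
wrist_force: [3.2, -3.3, -3.1]
opening: 0.0089
[0.50815465 0.11599947 0.18041964] 176.00091486932686 -73.03955098477228
[ 3.14283268 -3.3829427  -3.07641158] [ 0.03226021  0.5872502  -0.76583287] [9.99951013e-01 9.87476680e-03 6.78080413e-04]
```

The push vanished (wrist Fz went from +5 to −3 N) at a tongue angle of about 86°, so the tongue has dropped in. I stop turning, ease the side load and push home gently.

```bash
python3 -m handwheel '[[0,0.2,-0.3,0,-0.0003,-0.0003,1],[0,0.2,-0.3,0.001,-0.0003,-0.0003,1],[0,0.2,-0.3,0.002,-0.0003,-0.0003,1],[0,0.2,-0.3,0.002,-0.0003,-0.0003,1]]'
python3 -c "
from h import *
o=bot.get_obs();print(o['ee_pos'],yawof(o),o['q'][5]);r=R(o);print(r.T@o['wrist_force'],r.T@o['torque'],r.T@[0,0,-1])"
```

```text
time: 21.32
ee_pos: [0.5082, 0.1159, 0.1787]
tcp_rot: [-103.2, 89.1, -17.2]
wrist_force: [-1.9, 0.6, 0.0]
opening: 0.0092
[0.50821674 0.11594625 0.178702  ] 175.98247817877606 -72.90542275370132
[-0.0761747   1.93605787  0.44082652] [-0.0284317   0.06644008  0.63459793] [0.99988191 0.01496026 0.00351452]
```

```bash
python3 -m handwheel '[[0,0,0.15,0.0007,0,0,1],[0,0,0.15,0.0012,0,0,1],[0,0,0.15,0.0017,0,0,1],[0,0,0.15,0.0017,0,0,1]]'
python3 -c "
from h import *
o=bot.get_obs();print(o['ee_pos'],yawof(o),o['q'][5]);r=R(o);print(r.T@o['wrist_force'],r.T@o['torque'],r.T@[0,0,-1])"
```

```text
time: 21.82
ee_pos: [0.5084, 0.1158, 0.1769]
tcp_rot: [-106.6, 89.2, -20.6]
wrist_force: [-1.3, 0.1, -0.6]
opening: 0.0092
[0.50844934 0.115838   0.17694565] 175.97759326584716 -72.9305361484033
[ 0.57069591  1.30061428 -0.01465282] [ 0.034073   -0.04598866  0.59397652] [0.99991303 0.01264023 0.00376307]
```

```bash
python3 -m handwheel '[[0,0,0.15,0.0005,0,0,1],[0,0,0.15,0.001,0,0,1],[0,0,0.15,0.001,0,0,1]]'
python3 -c "
from h import *
o=bot.get_obs();print(o['ee_pos'],yawof(o),o['q'][5]);r=R(o);print(r.T@o['wrist_force'],r.T@o['torque'],r.T@[0,0,-1])"
```

```text
time: 22.2
ee_pos: [0.5087, 0.1158, 0.1765]
tcp_rot: [-108.4, 89.3, -22.4]
wrist_force: [-3.3, 0.3, 2.4]
opening: 0.0091
[0.50865002 0.11581518 0.17648032] 175.97157900512613 -72.95103103495137
[-2.41456885  3.31556887  0.00802483] [-0.00294396  0.01064146  0.70622997] [0.99993423 0.01088485 0.00361204]
```

```bash
python3 -m handwheel '[[0,0,0.1,0.0004,0.0003,0,1],[0,0,0.1,0.0008,0.0003,0,1],[0,0,0.1,0.0008,0.0003,0,1]]'
python3 - <<'E'
from h import *
o=bot.get_obs();print(o['ee_pos']);r=R(o);print(r.T@o['wrist_force'],r.T@o['torque'])
W=cam("wrist");S=cam("scene")
cv2.imwrite('pics/w6.png',W['frame'][:,:,::-1])
g=cv2.resize(S['frame'][110:240,150:290],None,fx=5,fy=4.6,interpolation=2);cv2.imwrite('pics/s6c.png',g[:,:,::-1])
E
```

```text
time: 22.58
ee_pos: [0.5087, 0.1158, 0.1765]
tcp_rot: [-107.9, 89.4, -21.9]
wrist_force: [-2.8, 0.0, 9.0]
opening: 0.0094
[0.50867529 0.11579116 0.17646189]
[-9.07704775  2.72366165 -0.21806015] [-0.02541951  0.13078164  0.79622215]
```

View pics/w6.png

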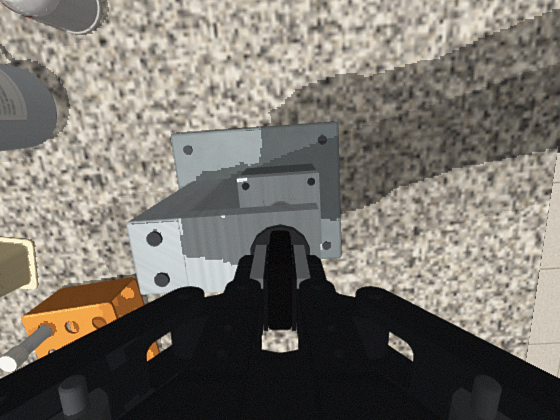

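View pics/s6c.png

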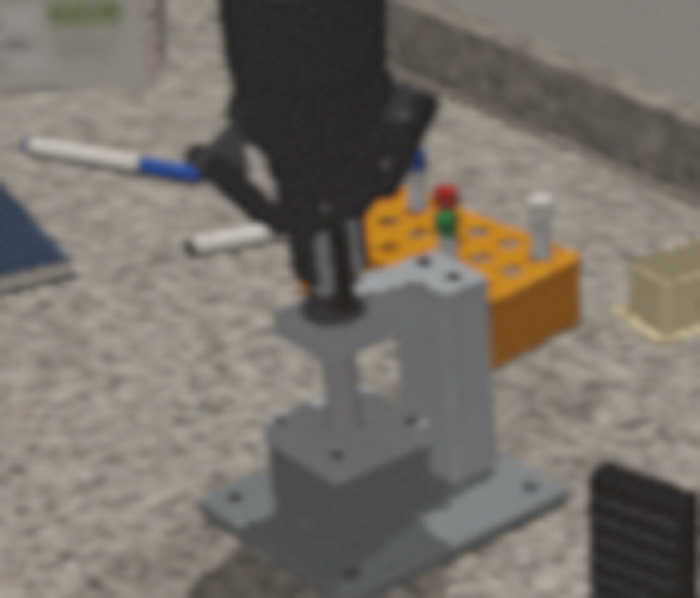

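Collar sits at the bearing face, crop (333,310), with a hard stop at 9 N. I ease off, let go and rise straight up.

```bash
python3 -m handwheel '[[0,0,0,-0.0005,0,0,1],[0,0,0,-0.0005,0,0,0],[0,0,0,-0.0005,0,0,0],[0,0,0,-0.0005,0,0,0],[0,0,0,-0.0005,0,0,0],[0,0,0,-0.0005,0,0,0]]'
python3 -m handwheel '[[0,0,0,-0.01,0,0,0],[0,0,0,-0.03,0,0,0],[0,0,0,-0.06,0,0,0],[0,0,0,-0.1,0,0,0],[0,0,0,-0.14,0,0,0],[0,0,0,-0.14,0,0,0]]'
python3 - <<'E'
from h import *
o=bot.get_obs();print(o['ee_pos'],o['wrist_force'])
W=cam("wrist");S=cam("scene");T=cam("top")
cv2.imwrite('pics/w7.png',W['frame'][:,:,::-1]);cv2.imwrite('pics/t7.png',T['frame'][:,:,::-1])
g=cv2.resize(S['frame'][110:300,150:350],None,fx=4,fy=3.1,interpolation=2);cv2.imwrite('pics/s7c.png',g[:,:,::-1])
print(tip('shaft_collar',S),tip('shaft_grip',S),proj(S,[.508,.1164,.14]),proj(S,[.508,.1164,.168]),proj(S,[.508,.1164,.147]))
E
```

```text
time: 23.42
ee_pos: [0.5083, 0.1158, 0.1757]
tcp_rot: [-114.1, 89.5, -28.1]
wrist_force: [0.5, -0.3, 0.6]
opening: 0.043
time: 24.18
ee_pos: [0.5078, 0.1166, 0.3196]
tcp_rot: [-98.7, 89.2, -12.7]
wrist_force: [0.6, 0.5, 0.6]
opening: 0.0427
[0.50778328 0.11659821 0.31961095] [0.59133084 0.5135768  0.5740595 ]
[(array([280.9, 244.3]), 0.62), (array([220. , 175.9]), 0.55), (array([356.9, 248.9]), 0.55)] [(array([279. , 225.3]), 0.74), (array([219.4, 165. ]), 0.71), (array([357. , 241.7]), 0.56)] [215.97159263 178.80078034] [215.07731291 168.81014915] [215.75044059 176.33013447]
```

View pics/w7.png

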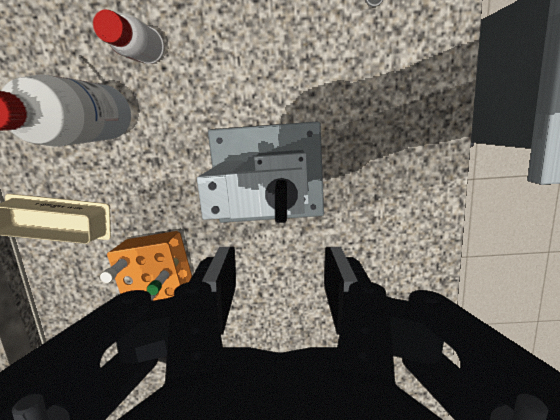

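View pics/s7c.png

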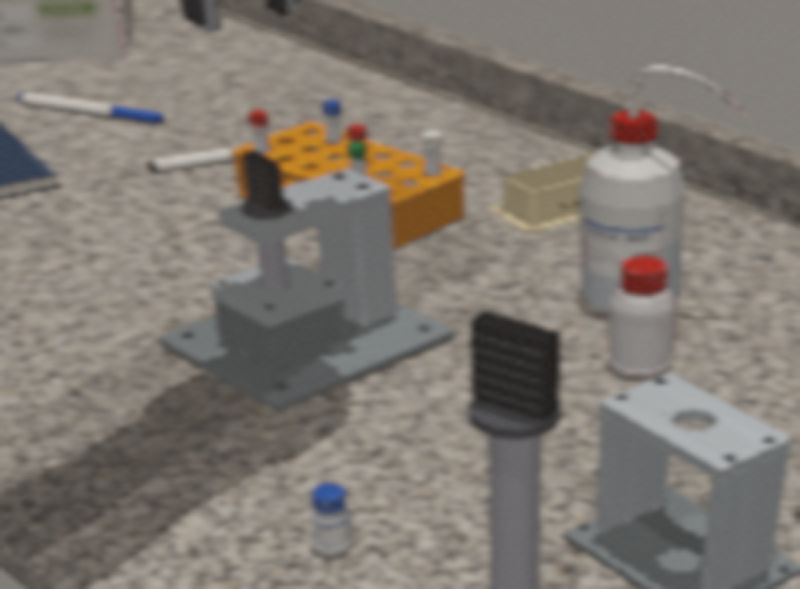

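View pics/t7.png

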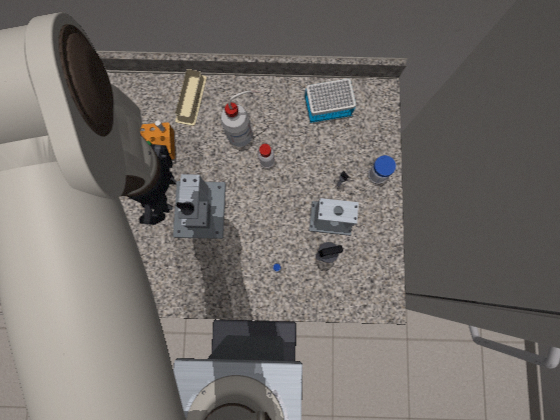

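The shaft stands upright in the stand, with its collar on the bearing at scene px (220,176), where the bearing point itself was found before. The bottle, jar and vial are where they were. I hand in.

```bash
python3 -c "
from workcell import bot
print(bot.job_done())"
```

```text
the job is handed in; nothing more can be done
None
```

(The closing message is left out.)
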